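# Lock out the tool grinder and load its spindle

## Task

Swing the red isolator handle to off so that its padlock hole lines up with the hole in the yellow hasp, and leave it there. Then load the leaning grinder spindle: first the blue collar, then the grinding wheel with its disc down on the collar, each slid fully home under control, not let drop. Leave the jar, phone, screwdriver and pot where they are.

Things in the scene. Friction and masses are not known exactly. Their poses are not given: they have to be found in the camera images.
- handle (a joint): Swing angle of the isolator's red handle (rad) about its upright pivot. 0 = hard on; it grows clockwise seen from above. At 1.571 the handle is off and the padlock holes line up; it can be pushed too far, to a stop at 1.85. It moves against light friction (about 2 N at the grip post) and stays where it is left.
- handle_pivot (a point): Pivot of the red handle on the grey isolator box (130 x 130 mm, top 66 mm above the bench). The handle swings about the vertical through this point.
- handle_grip (a point): Upright round red grip post on the handle, 20 mm in diameter, sticking up 45 mm from the handle's flat bar, 72 mm from the pivot; this point is on its axis, 18 mm below its top (the top is 127 mm above the bench).
- handle_hole (a point): Centre of the 14 mm padlock hole at the tip of the red handle, 108 mm from the pivot, 36 mm beyond the grip post on the same line.
- hasp_hole (a point): Centre of the 14 mm padlock hole in the fixed yellow hasp plate that sticks out from the isolator box, 108 mm from the pivot, just below the handle's path.
- spindle_seat (a point): Centre of the flat face of the grinder's flange (48 mm across, 12 thick), the seat. z runs up along the bare steel spindle, leaning 30 degrees from vertical, tip roughly towards the robot; y is level. Spindle: 24 mm diameter, ends 68 mm above the seat, last 12 mm tapering to 12 across. Below the flange: neck 36 across, 30 long, then the grey motor, 88 across.
- collar_center (a point): Blue spacing collar: plain tube, 60 mm outside diameter, 40 tall, 28 bore right through, 0.2 to 0.3 kg. The point is its centre, 20 mm from either end; z is its axis. Either end may go first. Starts standing upright on the bench. Home on the spindle, this point is 20 mm along z from the seat.
- wheel_hub (a point): Grinding wheel: red-brown disc 110 mm across, 16 thick, with an aluminium hub 44 across standing 40 mm up from its top face; 28 mm bore right through; 0.35 to 0.6 kg. The point is on the axis half-way up the hub, 36 mm from the disc's underside; z points from disc to hub. Starts on the bench, hub up. Home, disc down on the collar, it is 76 mm along z from the seat.
- jar: Bystander: glass jar with blue lid, 64 mm across, 85 mm tall. Leave alone. Origin at the centre of its underside.
- phone: Bystander: black phone lying flat, 75 x 150 x 9 mm. Leave alone. Origin at the centre of its underside.
- screwdriver: Bystander: blue-handled screwdriver lying down, 170 mm long. Leave alone. Origin underneath it, along its length (x).
- pot: Bystander: open orange plastic pot, 60 mm across, 50 mm tall. Leave alone. Origin at the centre of its underside.
Things that resemble listed ones, but are neither listed nor needed, are in the scene too. What is meant by the part that bears collar_center is not green or purple, and is the smaller of those in its own colour.

How it is judged:
On the way, in this order (a step that is already met when the one before it is completed fails the run):
1. the isolator handle is at off, still, its padlock hole within 6 mm of the hasp's hole (seen from above) (horizontal distance between handle_hole and hasp_hole below 0.006 m and velocity of joint handle between -0.05 and 0.05 rad/s), for 0.2 s.
2. with the isolator off, the blue collar is fully home on the spindle's seat, the wheel not yet on (horizontal distance between handle_hole and hasp_hole below 0.006 m and x of collar_center in the frame of spindle_seat between -0.004 and 0.004 m and y of collar_center in the frame of spindle_seat between -0.004 and 0.004 m and z of collar_center in the frame of spindle_seat between 0.017 and 0.0225 m and angle between the z axis of collar_center and the z axis of spindle_seat, either way round below 0.06 rad and distance between wheel_hub and spindle_seat above 0.12 m), for 0.2 s.
3. the wheel is fully home on the collar, disc down (horizontal distance between handle_hole and hasp_hole below 0.006 m and x of collar_center in the frame of spindle_seat between -0.004 and 0.004 m and y of collar_center in the frame of spindle_seat between -0.004 and 0.004 m and z of collar_center in the frame of spindle_seat between 0.017 and 0.0225 m and angle between the z axis of each of collar_center, wheel_hub and the z axis of spindle_seat, either way round below 0.06 rad and x of wheel_hub in the frame of spindle_seat between -0.004 and 0.004 m and y of wheel_hub in the frame of spindle_seat between -0.004 and 0.004 m and z of wheel_hub in the frame of spindle_seat between 0.073 and 0.0785 m), for 0.2 s.
At the end, for the whole second after the job is handed in: The handle is still with its padlock hole within 6 mm of the hasp hole; the collar is seated on the spindle flange and the wheel, hub up, on the collar, each within 2.5 mm of fully home along the spindle, within 4 mm of its axis and square to it within 0.06 rad; both are released and at rest (all of step 3 and velocity of joint handle between -0.05 and 0.05 rad/s and angle between wheel_hub's own z axis and vertical below 0.8 rad and linear speed of each of collar, wheel below 0.02 m/s and contact force between the fingers and wheel below 0.1 N and contact force between the fingers and collar below 0.1 N); the robot touches nothing.
It fails at once if the collar drops down the spindle (faster than 0.4 m/s on it) (x of collar_center in the frame of spindle_seat between -0.004 and 0.004 m and y of collar_center in the frame of spindle_seat between -0.004 and 0.004 m and z of collar_center in the frame of spindle_seat between 0 and 0.08 m and linear speed of collar above 0.4 m/s).
It fails at once if the wheel drops down the spindle (faster than 0.4 m/s on it) (x of wheel_hub in the frame of spindle_seat between -0.004 and 0.004 m and y of wheel_hub in the frame of spindle_seat between -0.004 and 0.004 m and z of wheel_hub in the frame of spindle_seat between 0.04 and 0.098 m and linear speed of wheel above 0.4 m/s).
It fails at once if the jar, phone, screwdriver or pot is moved by more than 30 mm (distance of any of jar, phone, screwdriver, pot from where it was at the start of the episode above 0.03 m).
It also fails if it takes over 72 s, if anything falls off the work surface, if the arm or the gripper's body presses on something with over 40 N, if the wrist force passes 120 N, or if a joint passes its speed limit or range.

## Robot

A 6-joint arm with a two-finger parallel gripper is mounted at the origin on the work surface. World frame = base frame: x ahead of the robot, y to its left, z up, the work surface at z = 0. Lengths are in m, angles in rad, forces in N, time in s.
With the tool pointing down it reaches from about 0.275 to 0.85 m from the base axis. Payload 5.2 kg.
Tool frame: the origin (TCP) lies at the very end of the fingers, on their centre line; the grasp point (between the pads) lies 19 mm behind it; z points along the fingers, y is the line along which they close (so a half turn about z gives the same grasp; the last joint's range is limited). The gripper opens to 85 mm and grips with 20 to 120 N. Pads are 22 mm wide; open, the fingers measure 114 mm over their backs; the gripper's body (76 mm by 85 mm) begins 54 mm behind the grasp point. The pads swing forward as they close: fully open they stand 13 mm farther back than shut.
Start: joints at [0.988, 0.259, 1.535, -0, 1.348, -0.203], TCP at [0.204, 0.511, 0.231] pointing down, gripper open.
Joint ranges: [-3.14, 3.14], [-0.91, 2.08], [0.19, 2.58], [-1.22, 4.36], [0.22, 2.71], [-3.12, 3.12]. Speed limits (rad/s): [2.57, 2.57, 3.14, 3.14, 3.14, 3.14].

## Interface

Orientations are given as a rotation vector (axis times angle).
In Python, from cell import manip gives the robot as it stands.
- The arm moves only by the shell command python3 -m pendant 'ROWS' [OPENING]. ROWS is JSON, a list that holds one entry, the list of rows, each a list of 4 numbers: the shift along the tool's x, y, z in cm, then the turn about the tool's z in rad. In form: [[[dx, dy, dz, spin], ...]]. A call has 1 to 12 rows; each row shifts and turns the commanded pose from where the row before left it, along the tool's axes as they then stand; what a row does not reach is not made up. A row lasts 1/8 s, in which the tool goes at most 62.5 mm and 10.7 degrees, less where a joint would pass 70% of its speed; a pose out of reach is approached as far as the arm can. A call is refused whole if a number of a shift passes 6.25 or a number of a turn 0.188, either way. A call with a gripper value outside its range is refused whole. OPENING is the closure, from -1 (fully open) to 1 (shut), set as the call begins (- or left out, the last holds). The fingers move at their own pace and stop on an object; the grip force is fixed at half the most. Time passes only in rows, so rows that do not move let the fingers close. It gives the time, the measured TCP pose, the force, the opening and the grip force at its end, in the units of the state.
- manip.observe(): the state, without advancing time (a new reading comes with each control period).
- manip.camera(name): name is "scene" or "top"; returns a dict with "color" (384x512x3 uint8, red, green, blue), "z_map" (384x512 float32, m along the optical axis (not along the pixel's ray), 0 where there is no reading), "K" (3x3 intrinsics, pixels), "position" and "rotation" of the camera in the world. Camera axes: x right, y up, looking along -z (the intrinsics and any distortion apply to the point x, -y, -z); pixel columns grow to the right and rows downward; lengths in m; the calibration is good to about 2 mm. A picture is of the moment at which its call begins.
- manip.sign_off(): hands the job in; it is judged then, once.
The state is a dict: "time_s": time; "joint_positions": joint angles; "qd": joint speeds; "effort": joint torques, N m; "tcp_pos": TCP position; "tool_rot": TCP orientation; "force": force on the tool from outside, world axes, zero at the start; "torque": the same for the moment, N m; "opening": finger opening in m; "gripper_force": force on a finger pad.
Only numpy, scipy, OpenCV 4.12 (cv2) and the standard library are available. Lean on these libraries where they do the work, as an engineer would, in place of code of your own. Each camera call takes 0.05 s, during which the arm holds its last target. There are 200 camera calls.

## Working session

There is one attempt and no reset: what is moved stays moved. The work goes in short steps, Python scripts to look and compute and a shell command to move; the robot and the scene stay as the last step left them, time stands still between calls to the robot, and variables do not carry over. Pictures are saved under pics/ and viewed, at most 10 in all, crops included, and the job is handed in when it is done.

```bash
ls; mkdir -p pics; cat > h.py <<'E'
import numpy as np,cv2
from cell import manip
def snap(n):
    c=manip.camera(n); return c
def world(c,u,v,d=None):
    K=c["K"]; 
    if d is None: d=c["z_map"][int(round(v)),int(round(u))]
    x=(u-K[0,2])/K[0,0]*d; y=(v-K[1,2])/K[1,1]*d
    R=np.array(c["rotation"]);
    return R@np.array([x,-y,-d])+np.array(c["position"])
def cloud(c):
    K=c["K"];d=c["z_map"];v,u=np.mgrid[0:384,0:512]
    p=np.stack([(u-K[0,2])/K[0,0]*d,-(v-K[1,2])/K[1,1]*d,-d],-1)
    return p@np.array(c["rotation"]).T+np.array(c["position"])
E
python3 - <<'E'
from h import *
for n in("top","scene"):
    c=snap(n); cv2.imwrite(f"pics/{n}0.png",cv2.resize(c["color"][:,:,::-1],(800,600),interpolation=cv2.INTER_CUBIC))
    np.savez(f"{n}0.npz",**{k:np.array(v) for k,v in c.items()})
    print(n,[k for k in c],c["K"],c["position"],c["rotation"])
print(manip.observe())
E
```

```text
pics
top ['color', 'z_map', 'K', 'position', 'rotation'] [[441.78723862   0.         254.64867315]
 [  0.         441.78723862 192.26642696]
 [  0.           0.           1.        ]] [ 0.46575103 -0.03714522  1.18089695] [ 0.0523825  -0.07755521 -1.57087829]
scene ['color', 'z_map', 'K', 'position', 'rotation'] [[413.85286738   0.         249.75604304]
 [  0.         413.85286738 188.94600613]
 [  0.           0.           1.        ]] [1.26447911 0.11855022 0.88696212] [0.55608295 0.66975821 1.66878664]
{'time_s': 0.1, 'joint_positions': array([ 9.88191660e-01,  2.59289746e-01,  1.53597741e+00, -4.78556238e-07,
        1.34802609e+00, -2.02769157e-01]), 'qd': array([ 0.00055095, -0.0014803 , -0.00372895,  0.00060291,  0.00071321,
       -0.0013866 ]), 'effort': array([ 4.21994337e-03, -4.46966350e+01, -2.91250741e+01, -3.52908983e-04,
        6.12856908e-03, -6.27636541e-05]), 'tcp_pos': array([0.20361298, 0.51040143, 0.23054577]), 'tool_rot': array([-5.92940869e-01, -3.08446651e+00,  2.46772054e-03]), 'force': array([-0.17285928,  0.12673118, -0.09274145]), 'torque': array([-0.0078237 , -0.0452767 ,  0.01617315]), 'gripper_force': 0.0, 'opening': 0.08541904512759159}
```

View pics/top0.png

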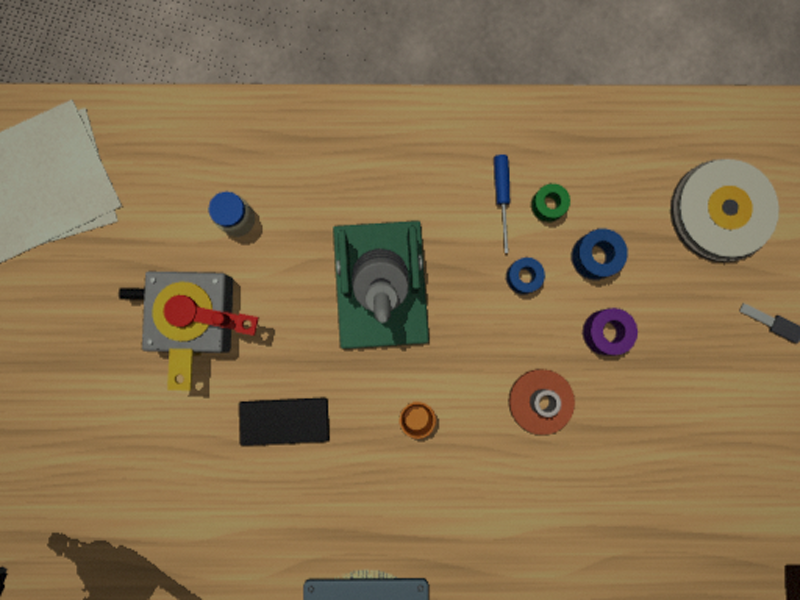

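View pics/scene0.png

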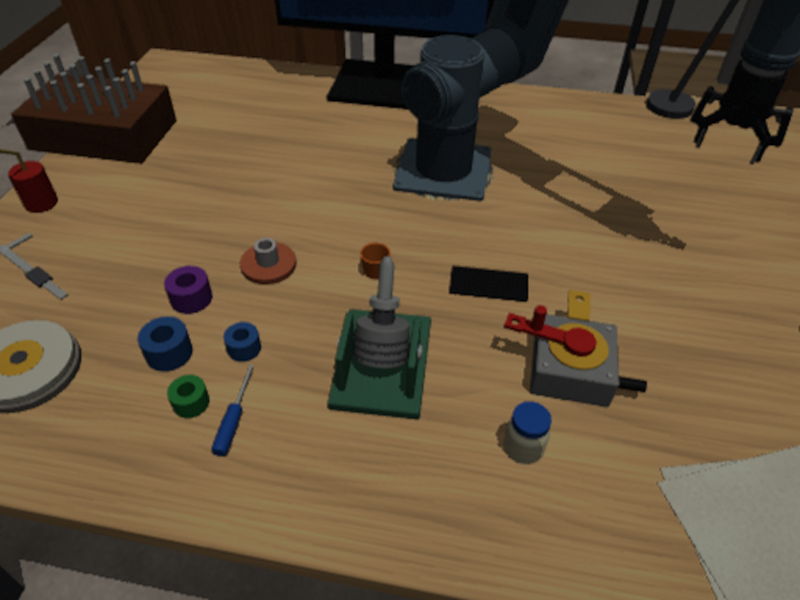

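```bash
cat >> h.py <<'E'
from scipy.spatial.transform import Rotation as Ro
_c=cloud
def load(n):
    c=dict(np.load(n)); 
    return c
def rot(c):
    R=np.array(c["rotation"]); return Ro.from_rotvec(R).as_matrix() if R.shape==(3,) else R
def cloud(c):
    c=dict(c);c["rotation"]=rot(c);return _c(c)
_w=world
def world(c,*a):
    c=dict(c);c["rotation"]=rot(c);return _w(c,*a)
def circ(P):
    A=np.c_[2*P[:,:2],np.ones(len(P))];s=np.linalg.lstsq(A,(P[:,:2]**2).sum(1),rcond=None)[0]
    return s[:2],np.sqrt(s[2]+s[:2]@s[:2])
def mask(c,p,lo,hi,ctr,r):
    h=cv2.cvtColor(c["color"],cv2.COLOR_RGB2HSV)
    return cv2.inRange(h,np.array(lo),np.array(hi)).astype(bool)&(np.linalg.norm(p[...,:2]-ctr,axis=-1)<r)&(c["z_map"]>0)
E
python3 - <<'E'
from h import *
np.set_printoptions(precision=4,suppress=True)
c=load("top0.npz");p=cloud(c);s=1.5625
for n,u,v in [("pivot",180,312),("hasp",179,372),("haspbelow",179,386),("post",215,319),("hhole",249,324),("hbar",235,321),("bench",300,500),("collar",514,276),("wheeldisc",520,402),("hub",536,404),("jar",228,210),("pot",400,420),("tip",382,310),("phone",283,420)]:
    print(n,p[int(round(v/s)),int(round(u/s))],c["color"][int(round(v/s)),int(round(u/s))])
s0=load("scene0.npz");q=cloud(s0)
print("scene bench",q[int(200/s),int(330/s)])
def pr(n,P): print(n,len(P),P.mean(0),P.min(0),P.max(0))
# collar top ring (both)
for nm,P,cc in(("top",p,c),("scene",q,s0)):
    ctr=p[int(276/s),int(514/s)][:2]-[0,.02]
    m=(np.linalg.norm(P[...,:2]-ctr,axis=-1)<.05)&(P[...,2]>.03)&(P[...,2]<.046);X=P[m]
    pr(nm+" collar",X); 
    from scipy.spatial import ConvexHull
    H=X[ConvexHull(X[:,:2]).vertices];print(circ(H))
    w=p[int(402/s),int(542/s)][:2]
    m=(np.linalg.norm(P[...,:2]-w,axis=-1)<.075)&(P[...,2]>.01)&(P[...,2]<.022);X=P[m];H=X[ConvexHull(X[:,:2]).vertices];pr(nm+" disc",X);print(circ(H))
    m=(np.linalg.norm(P[...,:2]-w,axis=-1)<.075)&(P[...,2]>.049)&(P[...,2]<.064);X=P[m];H=X[ConvexHull(X[:,:2]).vertices];pr(nm+" hubtop",X);print(circ(H))
    # spindle region
    t=p[int(305/s),int(380/s)][:2]
    m=(np.linalg.norm(P[...,:2]-t,axis=-1)<.1)&(P[...,2]>.1);X=P[m];pr(nm+" spindle",X)
    np.save(nm+"_sp.npy",X)
E
python3 - <<'E'
import sys;sys.path.insert(0,'.')
E
python3 - <<'E'
from h import *
c=load("top0.npz");s=load("scene0.npz")
a=cv2.resize(c["color"][165:260,75:175,::-1],None,fx=4,fy=4,interpolation=cv2.INTER_CUBIC)
a2=cv2.resize(c["color"][135:230,205:285,::-1],None,fx=4,fy=4,interpolation=cv2.INTER_CUBIC)
b=cv2.resize(s["color"][155:250,205:285,::-1],None,fx=4,fy=4,interpolation=cv2.INTER_CUBIC)
h=min(x.shape[0] for x in(a,a2,b));o=np.hstack([a[:h],a2[:h],b[:h]]);o=o[:, :];print(o.shape)
cv2.imwrite("pics/crop.png",cv2.resize(o,None,fx=.75,fy=.75))
E
```

```text
pivot [0.5377 0.2912 0.0831] [147  34  31]
hasp [0.4437 0.2933 0.0686] [154 131  35]
haspbelow [0.4215 0.2926 0.0692] [157 132  37]
post [0.5252 0.2231 0.1285] [145  32  30]
hhole [0.5242 0.1983 0.003 ] [157 128  83]
hbar [0.5255 0.2059 0.0772] [140  33  29]
bench [0.2294 0.1078 0.0035] [155 122  79]
collar [ 0.6001 -0.2493  0.0405] [ 32  66 108]
wheeldisc [ 0.392  -0.2609  0.0169] [137  71  46]
hub [ 0.3894 -0.2786  0.0565] [154 148 140]
jar [0.7042 0.2184 0.0806] [ 36  70 128]
pot [ 0.3644 -0.0585  0.0486] [155  88  35]
tip [ 0.5351 -0.0291  0.1887] [105 107 103]
phone [0.3613 0.1373 0.0075] [29 28 29]
scene bench [ 0.1681 -0.2296  0.0025]
top collar 329 [ 0.6035 -0.2696  0.0393] [ 0.5741 -0.2992  0.031 ] [ 0.6324 -0.2399  0.0452]
(array([ 0.6037, -0.2699]), np.float64(0.02926645773561617))
top disc 1108 [ 0.392  -0.2946  0.0156] [ 0.337  -0.3511  0.01  ] [ 0.4466 -0.2422  0.022 ]
(array([ 0.3917, -0.2966]), np.float64(0.054557349977508836))
top hubtop 146 [ 0.3917 -0.2966  0.0551] [ 0.3713 -0.3174  0.0495] [ 0.412  -0.2757  0.0616]
(array([ 0.3917, -0.2968]), np.float64(0.021574396656051986))
top spindle 1817 [ 0.5291 -0.0308  0.6002] [ 0.4658 -0.0874  0.1   ] [0.6297 0.038  1.1809]
scene collar 303 [ 0.6079 -0.2694  0.0396] [ 0.5763 -0.3011  0.0303] [ 0.6355 -0.2404  0.0458]
(array([ 0.6055, -0.2711]), np.float64(0.02987232688992865))
scene disc 527 [ 0.4046 -0.292   0.0168] [ 0.3366 -0.3523  0.0103] [ 0.4492 -0.2428  0.022 ]
(array([ 0.3931, -0.2976]), np.float64(0.05486490084588219))
scene hubtop 113 [ 0.3946 -0.2967  0.0549] [ 0.3718 -0.3192  0.0491] [ 0.4159 -0.2755  0.0616]
(array([ 0.3933, -0.297 ]), np.float64(0.02192942781361684))
scene spindle 993 [ 0.5826 -0.026   0.1264] [ 0.5221 -0.0879  0.1   ] [0.6294 0.0373 0.1935]
(380, 1040, 3)
```

View pics/crop.png

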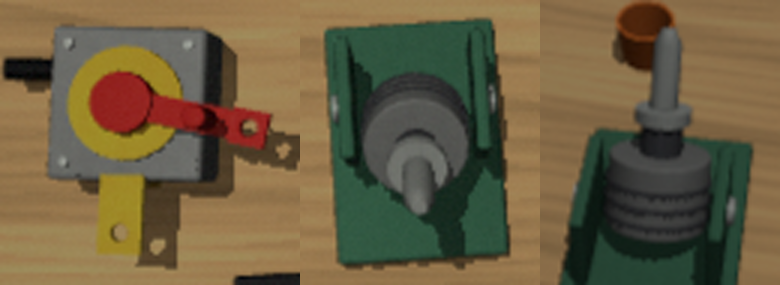

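```bash
cat > fit.py <<'E'
from h import *
from scipy.optimize import least_squares
np.set_printoptions(precision=4,suppress=True)
prof=np.array([[0,.068],[.006,.068],[.012,.056],[.012,0],[.024,0],[.024,-.012],[.018,-.012],[.018,-.042],[.044,-.042],[.044,-.07]])
def fr(t):
    z=np.array([-np.sin(t[4])*np.cos(t[3]),-np.sin(t[4])*np.sin(t[3]),np.cos(t[4])]);return t[:3],z
def rs(t,X):
    o,z=fr(t);d=X-o;s=d@z;r=np.linalg.norm(d-np.outer(s,z),axis=1);return r,s
def dist(t,X):
    r,s=rs(t,X);P=np.c_[r,s];b=np.full(len(X),9.)
    for a,e in zip(prof[:-1],prof[1:]):
        k=np.clip((P-a)@(e-a)/((e-a)@(e-a)),0,1);b=np.minimum(b,np.linalg.norm(P-a-np.outer(k,e-a),axis=1))
    return b
for names in(["top"],["scene"],["top","scene"]):
    X=np.vstack([np.load(n+"_sp.npy") for n in names]);X=X[X[:,2]<.25]
    t=np.array([.565,-.03,.13,0,np.pi/6])
    for i in range(4):
        r,s=rs(t,X);m=(s>-.05)&(r<.05)&(dist(t,X)<(.015 if i<2 else .006))
        t=least_squares(lambda t:dist(t,X[m]),t,loss="soft_l1",f_scale=.002).x
    print(names,m.sum(),t,np.degrees(t[3:]),"axis",fr(t)[1],"tip",t[:3]+.068*fr(t)[1],"med",np.median(dist(t,X[m])))
E
python3 fit.py; python3 - <<'E'
from h import *
np.set_printoptions(precision=4,suppress=True)
c=load("top0.npz");R=rot(c)
def atz(u,v,z):
    a=world(c,u,v,1.);o=c["position"];return o+(a-o)*(z-o[2])/(a-o)[2]
P=atz(115.7,198.7,.083);H=atz(158,207.3,.08);S=atz(114.7,242.7,.069);T=atz(75+198/3,165+115/3,.127)
for n,x in zip(("piv","hhole","hasp","post"),(P,H,S,T)):print(n,x,np.linalg.norm((x-P)[:2]),np.degrees(np.arctan2(*(x-P)[[1,0]])))
p=cloud(c);X=p[(np.linalg.norm(p[...,:2]-T[:2],axis=-1)<.025)&(p[...,2]>.115)];print(len(X),X.mean(0))
s=load("scene0.npz");q=cloud(s);X=q[(np.linalg.norm(q[...,:2]-T[:2],axis=-1)<.025)&(q[...,2]>.122)];print(len(X),X.mean(0))
print("tool axes",Ro.from_rotvec([-5.929e-01,-3.0845,.00247]).as_matrix())
E
```

```text
['top'] 741 [ 0.5548 -0.0277  0.1306  0.069   0.531 ] [ 3.9543 30.4249] axis [-0.5052 -0.0349  0.8623] tip [ 0.5204 -0.0301  0.1892] med 0.0009320025614295985
['scene'] 730 [ 0.5551 -0.0286  0.1319  0.0634  0.5295] [ 3.6343 30.3372] axis [-0.5041 -0.032   0.8631] tip [ 0.5208 -0.0308  0.1906] med 0.0009539881558844696
['top', 'scene'] 1477 [ 0.5551 -0.0283  0.1312  0.0633  0.5312] [ 3.6293 30.4383] axis [-0.5056 -0.0321  0.8622] tip [ 0.5208 -0.0304  0.1898] med 0.0010044105122812372
piv [0.5409 0.2896 0.083 ] 0.0 0.0
hhole [0.5196 0.1854 0.08  ] 0.1063798185987451 -101.54124174347265
hasp [0.4321 0.2936 0.069 ] 0.10889976164858978 177.8961671903584
post [0.5268 0.2164 0.127 ] 0.0746088916460561 -100.89432531417039
60 [0.5264 0.2208 0.1256]
45 [0.53   0.2208 0.1272]
tool axes [[-0.9287  0.3707 -0.0009]
 [ 0.3707  0.9287 -0.0014]
 [ 0.0003 -0.0017 -1.    ]]
```

```bash
cat > go.py <<'E'
# usage: go.py x y z yawdeg(of tool y, mod 180): prints delta in tool axes (cm, rad)
from h import *;import sys
s=manip.observe();R=Ro.from_rotvec(s["tool_rot"]).as_matrix()
x,y,z,a=map(float,sys.argv[1:5]);d=R.T@(np.array([x,y,z])-s["tcp_pos"])*100
cur=np.degrees(np.arctan2(R[1,1],R[0,1]));da=(a-cur+90)%180-90
print("t",round(s["time_s"],2),"tcp",s["tcp_pos"].round(4),"yaw",cur.round(2),"shift",d.round(2),"spin",round(-np.radians(da),3),"j",s["joint_positions"].round(2),"F",s["force"].round(1),"open",round(s["opening"],4))
E
python3 -m pendant '[[[-4.08,-1.51,0.3,0],[-4.08,-1.51,0.3,0],[-4.08,-1.51,0.3,0],[-4.08,-1.51,0.3,0],[-4.08,-1.51,0.3,0],[-4.08,-1.51,0.3,0],[-4.08,-1.51,0.3,0],[-4.08,-1.51,0.3,0],[-4.08,-1.51,0.3,0],[-4.08,-1.51,0.3,0]]]'
python3 -m pendant '[[[0,0,0,-0.175],[0,0,0,-0.175],[0,0,0,-0.175],[0,0,0,-0.175],[0,0,0,-0.175],[0,0,0,-0.175],[0,0,0,-0.175],[0,0,0,-0.175],[0,0,0,-0.175],[0,0,0,-0.175]]]'
python3 go.py .527 .219 .2 168.7
```

```text
time_s: 1.35
tcp_pos: [0.5275, 0.2182, 0.2008]
tool_rot: [-0.593, -3.084, 0.0]
force: [-0.0, 0.5, 0.3]
opening: 0.0853
gripper_force: 0.0
time_s: 2.6
tcp_pos: [0.5265, 0.2193, 0.2008]
tool_rot: [1.994, -2.426, -0.001]
force: [0.2, 0.2, 0.1]
opening: 0.0855
gripper_force: 0.0
t 2.6 tcp [0.5265 0.2193 0.2008] yaw 168.84 shift [ 0.01 -0.06  0.08] spin 0.002 j [ 0.2   0.32  1.53 -0.    1.29 -2.75] F [0.2 0.2 0.1] open 0.0855
```

```bash
python3 -m pendant '[[[0,0,2.7,0],[0,0,2.7,0],[0,0,2.7,0],[0,0,2.7,0],[0,0,0,0]]]'
python3 -m pendant '[[[0,0,0,0],[0,0,0,0],[0,0,0,0],[0,0,0,0],[0,0,0,0],[0,0,0,0]]]' 1
python3 go.py .527 .219 .092 168.7
```

```text
time_s: 3.22
tcp_pos: [0.5247, 0.2189, 0.0909]
tool_rot: [1.984, -2.429, -0.004]
force: [-1.2, -0.6, 0.5]
opening: 0.0855
gripper_force: 0.0
time_s: 3.98
tcp_pos: [0.5273, 0.2194, 0.0942]
tool_rot: [-1.987, 2.432, -0.001]
force: [-1.6, -0.6, 5.3]
opening: 0.0186
gripper_force: 58.4
t 3.98 tcp [0.5273 0.2194 0.0942] yaw 168.51 shift [0.04 0.02 0.22] spin -0.003 j [ 0.2   0.42  1.66 -0.    1.06 -2.74] F [-1.6 -0.6  5.3] open 0.0186
```

```bash
python3 -m pendant '[[[0,0,-0.1,0],[-0.05,0.844,0,0.1175],[-0.05,0.844,0,0.1175],[-0.05,0.844,0,0.1175],[-0.05,0.844,0,0.1175],[-0.05,0.844,0,0.1175],[-0.05,0.844,0,0.1175],[-0.05,0.844,0,0.1175],[-0.05,0.844,0,0.1175],[-0.05,0.844,0,0.1175],[-0.05,0.844,0,0.1175],[0,0,0,0]]]'
python3 -m pendant '[[[-0.05,0.844,0,0.1175],[0,0,0,0],[0,0,0,0],[0,0,0,0]]]'
python3 go.py .469 .2926 .095 87.9
python3 - <<'E'
from h import *
c=snap("top");s=snap("scene");np.savez("top1.npz",**c);np.savez("scene1.npz",**s)
a=cv2.resize(c["color"][165:260,75:175,::-1],None,fx=4,fy=4,interpolation=cv2.INTER_CUBIC)
b=cv2.resize(s["color"][165:260,310:410,::-1],None,fx=4,fy=4,interpolation=cv2.INTER_CUBIC)
cv2.imwrite("pics/h1.png",np.hstack([a,b]))
E
```

```text
time_s: 5.48
tcp_pos: [0.4695, 0.2777, 0.0943]
tool_rot: [0.306, -3.126, -0.003]
force: [-2.9, 5.9, 2.6]
opening: 0.0186
gripper_force: 59.3
time_s: 5.98
tcp_pos: [0.4683, 0.2862, 0.0943]
tool_rot: [0.124, -3.138, -0.004]
force: [-2.7, 8.5, 0.6]
opening: 0.0186
gripper_force: 59.4
t 5.97 tcp [0.4683 0.2862 0.0943] yaw 94.52 shift [-0.12  0.63 -0.07] spin 0.115 j [ 0.34  0.39  1.72  0.    1.04 -1.31] F [-2.7  8.5  0.6] open 0.0186
```

View pics/h1.png

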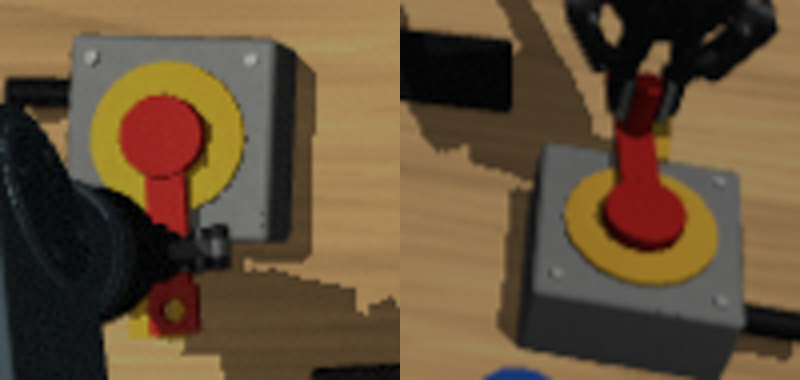

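```bash
python3 -m pendant '[[[-0.05,0.844,0,0.1175],[0,0,0,0],[0,0,0,0]]]'
python3 -m pendant '[[[0,0,0,0],[0,0,0,0],[0,0,0,0],[0,0,0,0]]]' -1
python3 -m pendant '[[[0,0,-4,0],[0,0,-4,0],[0,0,-4,0],[0,-5,0,0],[0,-5,0,0],[0,-5,0,0],[0,-5,0,0],[0,0,0,0]]]'
python3 go.py .6045 -.2705 .19 90
python3 - <<'E'
from h import *
np.set_printoptions(precision=4,suppress=True)
c=snap("top");s=snap("scene");np.savez("top1.npz",**c);np.savez("scene1.npz",**s)
p=cloud(c);X=p[(np.linalg.norm(p[...,:2]-[.469,.292],axis=-1)<.025)&(p[...,2]>.115)];print(len(X),X.mean(0))
a=cv2.resize(c["color"][165:260,75:175,::-1],None,fx=6,fy=6,interpolation=cv2.INTER_CUBIC)
cv2.imwrite("pics/h2.png",a)
E
```

```text
time_s: 6.45
tcp_pos: [0.4681, 0.2948, 0.0943]
tool_rot: [-0.061, -3.14, -0.004]
force: [-4.4, 7.5, 1.7]
opening: 0.0182
gripper_force: 59.4
time_s: 6.95
tcp_pos: [0.4694, 0.2925, 0.0943]
tool_rot: [-0.063, -3.141, 0.0]
force: [-0.6, 0.7, 0.4]
opening: 0.0852
gripper_force: 0.0
time_s: 7.95
tcp_pos: [0.4614, 0.09, 0.2145]
tool_rot: [0.071, 3.141, -0.001]
force: [-0.4, 1.0, 0.5]
opening: 0.0856
gripper_force: 0.0
t 7.95 tcp [0.4614 0.09   0.2145] yaw 87.43 shift [-15.92 -35.37   2.48] spin -0.045 j [-0.04  0.13  1.74 -0.    1.27 -1.57] F [-0.4  1.   0.5] open 0.0856
0 [nan nan nan]<stdin>:4: RuntimeWarning: Mean of empty slice.
  ret = um.true_divide(
```

View pics/h2.png

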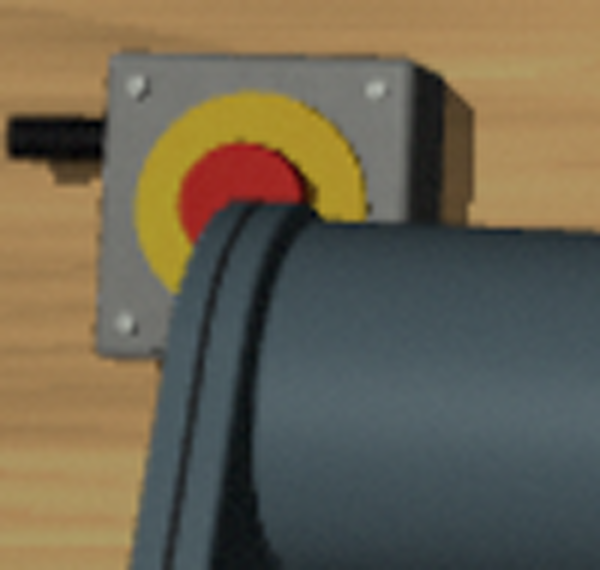

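```bash
python3 -m pendant '[[[-2.27,-5.05,0,0],[-2.27,-5.05,0,0],[-2.27,-5.05,0,0],[-2.27,-5.05,0,0],[-2.27,-5.05,0,0],[-2.27,-5.05,0,0],[-2.27,-5.05,0,0],[0,0,0,-0.108],[0,0,0,0],[0,0,0,0]]]'
python3 go.py .6045 -.2705 .19 93.6
python3 - <<'E'
from h import *
np.set_printoptions(precision=4,suppress=True)
c=snap("top");s=snap("scene");np.savez("top1.npz",**c);np.savez("scene1.npz",**s)
p=cloud(c);X=p[(np.linalg.norm(p[...,:2]-[.469,.292],axis=-1)<.025)&(p[...,2]>.115)];print(len(X),X.mean(0))
a=cv2.resize(c["color"][185:260,85:155,::-1],None,fx=6,fy=6,interpolation=cv2.INTER_CUBIC)
cv2.imwrite("pics/h3.png",a)
E
```

```text
time_s: 9.3
tcp_pos: [0.6065, -0.2649, 0.2142]
tool_rot: [0.107, -3.14, -0.001]
force: [-0.2, 0.4, 0.7]
opening: 0.0856
gripper_force: 0.0
t 9.3 tcp [ 0.6065 -0.2649  0.2142] yaw 93.91 shift [ 0.24 -0.54  2.42] spin 0.005 j [-0.58  0.47  1.27  0.    1.41 -2.22] F [-0.2  0.4  0.7] open 0.0856
61 [0.4696 0.293  0.1255]
```

View pics/h3.png

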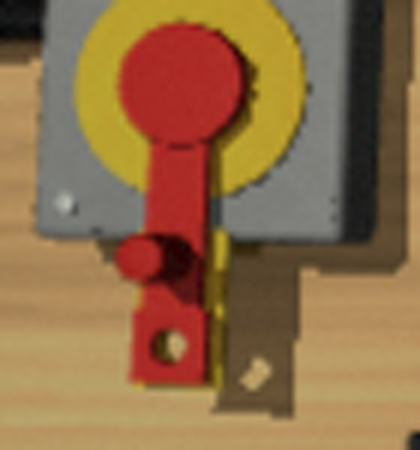

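```bash
python3 -m pendant '[[[0.24,-0.54,0,0],[0,0,4,0],[0,0,4,0],[0,0,4,0],[0,0,4,0],[0,0,2,0],[0,0,0,0]]]'
python3 go.py .6045 -.2705 .001 93.6
python3 - <<'E'
from h import *
s=snap("scene")
a=cv2.resize(s["color"][120:290,70:270,::-1],None,fx=4,fy=3.5,interpolation=cv2.INTER_CUBIC)
cv2.imwrite("pics/c1.png",a[:595])
E
```

```text
time_s: 10.28
tcp_pos: [0.6026, -0.2715, 0.0325]
tool_rot: [0.106, -3.137, -0.004]
force: [-0.2, 0.4, 0.8]
opening: 0.0852
gripper_force: 0.0
t 10.28 tcp [ 0.6026 -0.2715  0.0325] yaw 93.88 shift [-0.21  0.08  3.15] spin 0.005 j [-0.59  0.63  1.47 -0.    1.05 -2.23] F [-0.2  0.4  0.8] open 0.0852
```

View pics/c1.png

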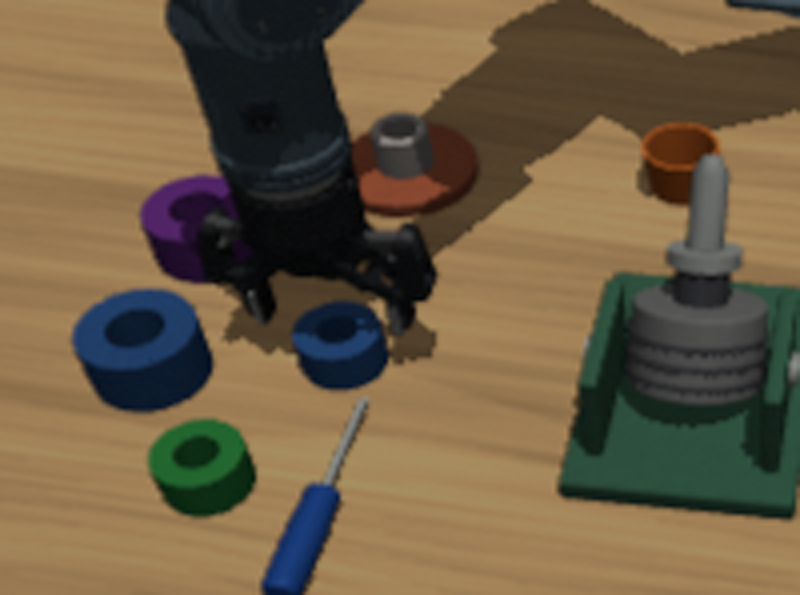

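```bash
python3 -m pendant '[[[-0.18,0.08,1,0],[0,0,1.1,0],[0,0,1.0,0],[0,0,0,0],[0,0,0,0]]]'
python3 go.py .6045 -.2705 .001 93.6
python3 -m pendant '[[[0,0,0,0],[0,0,0,0],[0,0,0,0],[0,0,0,0],[0,0,0,0]]]' 1
python3 go.py .6045 -.2705 .001 93.6
```

```text
time_s: 10.95
tcp_pos: [0.6058, -0.2713, 0.0034]
tool_rot: [-0.107, 3.14, -0.0]
force: [0.4, 0.1, 0.3]
opening: 0.0854
gripper_force: 0.0
t 10.95 tcp [ 0.6058 -0.2713  0.0034] yaw 93.91 shift [0.13 0.09 0.24] spin 0.005 j [-0.59  0.67  1.48  0.    0.99 -2.23] F [0.4 0.1 0.3] open 0.0854
time_s: 11.58
tcp_pos: [0.6062, -0.2716, 0.0043]
tool_rot: [-0.107, 3.138, -0.001]
force: [-0.8, 1.0, 5.5]
opening: 0.0591
gripper_force: 65.3
t 11.57 tcp [ 0.6062 -0.2716  0.0043] yaw 93.91 shift [0.17 0.12 0.33] spin 0.005 j [-0.59  0.67  1.48  0.    0.99 -2.23] F [-0.8  1.   5.5] open 0.0591
```

```bash
python3 -m pendant '[[[0,0,-3,0],[0,0,-5,0],[0,0,-5,0],[0,0,-5,0],[0,0,-5,0],[1.06,4.09,0,0.005],[1.06,4.09,0,0],[1.06,4.09,0,0],[1.06,4.09,0,0],[1.06,4.09,0,0],[1.06,4.09,0,0],[0,0,0,0]]]'
python3 -m pendant '[[[0,0,0,0],[0,0,0,0]]]'
python3 go.py .527 -.0305 .225 93.6
cat > col.py <<'E'
from h import *
np.set_printoptions(precision=4,suppress=True)
o=manip.observe();T=o["tcp_pos"]
for n in("top","scene"):
    c=snap(n);np.savez(n+"2.npz",**c);p=cloud(c)
    h=cv2.cvtColor(c["color"],cv2.COLOR_RGB2HSV)
    m=(np.linalg.norm(p-T,axis=-1)<.09)&(h[...,0]>95)&(h[...,0]<120)&(h[...,1]>120)
    X=p[m];np.save(n+"_col.npy",X);print(n,m.sum(),len(X) and (X.mean(0),X.min(0),X.max(0)))
    if n=="scene":
        cv2.imwrite("pics/scol.png",cv2.resize(c["color"][110:250,190:330,::-1],None,fx=4,fy=4,interpolation=cv2.INTER_CUBIC))
E
python3 col.py
```

```text
time_s: 13.08
tcp_pos: [0.5249, -0.0275, 0.2328]
tool_rot: [0.105, -3.138, -0.002]
force: [0.1, -0.7, -3.3]
opening: 0.0593
gripper_force: 65.8
time_s: 13.32
tcp_pos: [0.5268, -0.0314, 0.233]
tool_rot: [0.098, -3.14, 0.0]
force: [-0.2, 0.5, -3.7]
opening: 0.0593
gripper_force: 65.8
t 13.32 tcp [ 0.5268 -0.0314  0.233 ] yaw 93.56 shift [-0.02  0.08  0.8 ] spin -0.001 j [-0.27  0.22  1.58 -0.    1.34 -1.9 ] F [-0.2  0.5 -3.7] open 0.0593
top 0 0
scene 584 (array([ 0.5363, -0.0296,  0.2592]), array([ 0.4987, -0.0609,  0.2303]), array([ 0.5567, -0.0007,  0.2972]))
```

View pics/scol.png

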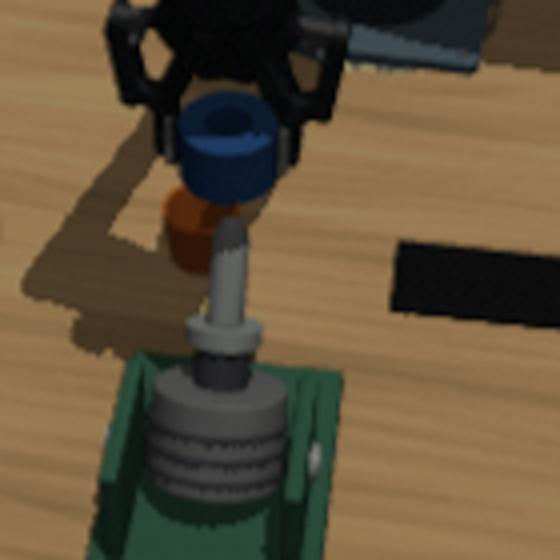

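```bash
python3 -m pendant '[[[0,0.08,1.2,0],[0,0,1.2,0],[0,0,1.0,0],[0,0,0.3,0],[0,0,0,0],[0,0,0,0]]]'
python3 -m pendant '[[[0,0,0.3,0],[0,0,0.3,0],[0,0,0.3,0],[0,0,0.3,0],[0,0,0,0],[0,0,0,0]]]'
python3 go.py .527 -.0305 .184 93.6
```

```text
time_s: 14.18
tcp_pos: [0.5268, -0.0296, 0.1967]
tool_rot: [-0.099, 3.139, -0.0]
force: [0.7, -0.6, -3.4]
opening: 0.0592
gripper_force: 65.8
time_s: 14.92
tcp_pos: [0.5276, -0.0298, 0.1847]
tool_rot: [-0.099, 3.138, -0.001]
force: [6.0, -0.4, -1.6]
opening: 0.0592
gripper_force: 65.9
t 14.93 tcp [ 0.5276 -0.0298  0.1847] yaw 93.61 shift [ 0.07 -0.07  0.07] spin 0.0 j [-0.27  0.26  1.66  0.    1.23 -1.9 ] F [ 6.  -0.4 -1.6] open 0.0592
```

```bash
python3 -m pendant '[[[0.25,0,0.05,0],[0.25,0,0.05,0],[0.25,0,0.05,0],[0,0,0,0]]]'
python3 -m pendant '[[[0.25,0,0.05,0],[0.25,0,0.05,0],[0.25,0,0.05,0],[0,0,0,0]]]'
python3 go.py .527 -.0305 .184 93.6; python3 col.py
```

```text
time_s: 15.42
tcp_pos: [0.5258, -0.03, 0.1856]
tool_rot: [-0.098, 3.124, -0.001]
force: [19.1, 3.5, -1.4]
opening: 0.0592
gripper_force: 66.0
time_s: 15.92
tcp_pos: [0.5202, -0.0306, 0.1851]
tool_rot: [-0.098, 3.12, -0.002]
force: [22.1, 5.3, 1.3]
opening: 0.0591
gripper_force: 65.3
t 15.93 tcp [ 0.5202 -0.0306  0.1851] yaw 93.58 shift [-0.68 -0.04  0.12] spin -0.0 j [-0.28  0.23  1.69  0.01  1.2  -1.91] F [22.1  5.3  1.3] open 0.0591
top 0 0
scene 523 (array([ 0.5332, -0.0278,  0.212 ]), array([ 0.4945, -0.0587,  0.1745]), array([0.5541, 0.0016, 0.2442]))
```

View pics/scol.png

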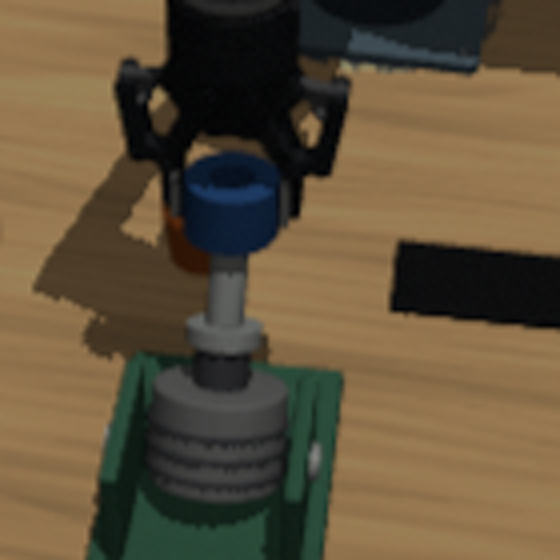

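```bash
cat > cyl.py <<'E'
from h import *;import sys
from scipy.optimize import least_squares
np.set_printoptions(precision=4,suppress=True)
# fit collar: profile r,s about its centre
SEAT=np.array([.5551,-.0285,.1315]);AX=np.array([-.5,-.032,.866]);AX/=np.linalg.norm(AX)
COL=np.array([[.014,-.02],[.014,.02],[.03,.02],[.03,-.02],[.014,-.02]])
def dist(t,X,prof):
    z=np.array([-np.sin(t[3]),-np.sin(t[4]),0]);z[2]=np.sqrt(1-z@z)
    d=X-t[:3];s=d@z;r=np.linalg.norm(d-np.outer(s,z),axis=1);P=np.c_[r,s];b=np.full(len(X),9.)
    for a,e in zip(prof[:-1],prof[1:]):
        k=np.clip((P-a)@(e-a)/((e-a)@(e-a)),0,1);b=np.minimum(b,np.linalg.norm(P-a-np.outer(k,e-a),axis=1))
    return b
def fit(X,prof,t0):
    best=None
    for a in(0,.25,.5):
        t=np.r_[t0,a,.0]
        for i in range(4):
            m=dist(t,X,prof)<(.02,.01,.005,.004)[i]
            if m.sum()<30:break
            t=least_squares(lambda t:dist(t,X[m],prof),t,loss="soft_l1",f_scale=.0015).x
        q=np.minimum(dist(t,X,prof),.006).mean()
        if best is None or q<best[0]:best=(q,t,m.sum())
    return best
def report(b):
    q,t,n=b;d=t[:3]-SEAT;s=d@AX
    print("n",n,"res",round(q,4),"ctr",t[:3],"tiltdeg",np.degrees(np.arcsin(t[3:])),"along",round(s,4),"off",(d-s*AX).round(4))
def collar(names=("scene",)):
    T=manip.observe()["tcp_pos"];XX=[]
    for n in names:
        c=snap(n);p=cloud(c);h=cv2.cvtColor(c["color"],cv2.COLOR_RGB2HSV)
        m=(np.linalg.norm(p[...,:2]-T[:2],axis=-1)<.07)&(h[...,0]>95)&(h[...,0]<120)&(h[...,1]>110)&(p[...,2]<T[2]+.065)&(p[...,2]>.1)
        XX.append(p[m])
    X=np.vstack(XX);report(fit(X,COL,T+[0,0,.016]))
if __name__=="__main__":collar(sys.argv[1:] or ("scene",))
E
python3 cyl.py
python3 -m pendant '[[[0.25,0,0.05,0],[0.25,0,0.05,0],[0.25,0,0.05,0],[0.25,0,0,0],[0,0,0,0]]]'
python3 cyl.py;python3 go.py .527 -.0305 .184 93.6
```

```text
n 518 res 0.001 ctr [ 0.5203 -0.0312  0.2018] tiltdeg [ 8.5621 -0.1886] along 0.0783 off [ 0.0044 -0.0002  0.0025]
time_s: 16.7
tcp_pos: [0.5104, -0.0317, 0.1853]
tool_rot: [-0.098, 3.118, -0.004]
force: [16.4, 4.0, 12.1]
opening: 0.0594
gripper_force: 65.2
n 484 res 0.001 ctr [ 0.5133 -0.0324  0.2023] tiltdeg [16.8786  0.2684] along 0.0823 off [-0.0007 -0.0012 -0.0004]
t 16.75 tcp [ 0.5104 -0.0317  0.1853] yaw 93.59 shift [-1.66  0.02  0.17] spin -0.0 j [-0.28  0.21  1.71  0.    1.19 -1.92] F [18.   4.7 12.4] open 0.0595
```

```bash
python3 -m pendant '[[[0.1,0,0.2,0],[0.1,0,0.2,0],[0.1,0,0.2,0],[0,0,0,0],[0,0,0,0]]]'
python3 cyl.py;python3 go.py .527 -.0305 .184 93.6
```

```text
time_s: 17.38
tcp_pos: [0.5037, -0.0318, 0.1779]
tool_rot: [-0.099, 3.127, -0.003]
force: [8.8, 3.2, 11.2]
opening: 0.0591
gripper_force: 61.5
t 17.43 tcp [ 0.5037 -0.0318  0.1779] yaw 93.61 shift [-2.34 -0.02 -0.58] spin 0.0 j [-0.29  0.21  1.73  0.    1.18 -1.92] F [ 9.   2.6 12.7] open 0.059cyl.py:8: RuntimeWarning: invalid value encountered in sqrt
  z=np.array([-np.sin(t[3]),-np.sin(t[4]),0]);z[2]=np.sqrt(1-z@z)
Traceback (most recent call last):
  File "cyl.py", line 34, in <module>
    if __name__=="__main__":collar(sys.argv[1:] or ("scene",))
                            ~~~~~~^^^^^^^^^^^^^^^^^^^^^^^^^^^^
  File "cyl.py", line 33, in collar
    X=np.vstack(XX);report(fit(X,COL,T+[0,0,.016]))
                           ~~~^^^^^^^^^^^^^^^^^^^^
  File "cyl.py", line 20, in fit
    t=least_squares(lambda t:dist(t,X[m],prof),t,loss="soft_l1",f_scale=.0015).x
      ~~~~~~~~~~~~~^^^^^^^^^^^^^^^^^^^^^^^^^^^^^^^^^^^^^^^^^^^^^^^^^^^^^^^^^^^
ValueError: array must not contain infs or NaNs
```

```bash
sed -i 's/z=np.array(\[-np.sin(t\[3\]).*$/z=np.array([-t[3],-t[4],1.]);z\/=np.linalg.norm(z)/; s/np.degrees(np.arcsin(t\[3:\]))/np.degrees(np.arctan(t[3:]))/' cyl.py; python3 cyl.py
```

```text
n 309 res 0.0027 ctr [ 0.526  -0.0339  0.2057] tiltdeg [32.1819  1.6714] along 0.0789 off [ 0.0103 -0.0029  0.0059]
```

```bash
python3 - <<'E'
import re
s=open('cyl.py').read()
s=s.replace("    for a in(0,.25,.5):\n        t=np.r_[t0,a,.0]","    for a,dx,dz in[(a,dx,dz) for a in(0,.2,.4,.6) for dx in(-.01,0,.01) for dz in(-.006,.003,.012)]:\n        t=np.r_[t0+[dx,0,dz],a,.05]")
s=s.replace('print("n",n,','print("n",n,"of",N,').replace("X=np.vstack(XX);","X=np.vstack(XX);global N;N=len(X);")
open('cyl.py','w').write(s)
E
python3 cyl.py
```

```text
n 413 of 417 res 0.0011 ctr [ 0.5109 -0.0322  0.1969] tiltdeg [30.6211  2.7767] along 0.0788 off [-0.0048 -0.0012 -0.0028]
```

```bash
python3 -m pendant '[[[-0.25,0,-0.14,0],[-0.25,0,-0.14,0],[0,0,0,0],[-0.1,0,0.17,0],[-0.1,0,0.17,0],[-0.1,0,0.17,0],[0,0,0,0],[0,0,0,0]]]'
python3 cyl.py;python3 go.py .527 -.0305 .184 93.6
```

```text
time_s: 18.52
tcp_pos: [0.5101, -0.031, 0.1737]
tool_rot: [-0.099, 3.131, -0.001]
force: [8.6, 2.8, 4.4]
opening: 0.0591
gripper_force: 63.3
n 424 of 433 res 0.0011 ctr [ 0.5169 -0.0312  0.1925] tiltdeg [29.8766  2.7339] along 0.0719 off [-0.0022 -0.0004 -0.0013]
t 18.57 tcp [ 0.5101 -0.031   0.1737] yaw 93.61 shift [-1.7  -0.06 -1.02] spin 0.0 j [-0.28  0.23  1.72  0.    1.18 -1.92] F [8.5 2.8 5.5] open 0.059
```

```bash
python3 -m pendant '[[[-0.2,0,-0.11,0],[-0.2,0,0.35,0],[-0.2,0,0.35,0],[-0.2,0,0.35,0],[-0.2,0,0.35,0],[-0.2,0,0.35,0],[0,0,0,0],[0,0,0,0]]]'
python3 cyl.py;python3 go.py .527 -.0305 .184 93.6
```

```text
time_s: 19.58
tcp_pos: [0.5209, -0.0304, 0.156]
tool_rot: [-0.099, 3.135, -0.001]
force: [7.5, 1.3, 4.1]
opening: 0.0595
gripper_force: 63.6
n 421 of 426 res 0.0011 ctr [ 0.5278 -0.0306  0.175 ] tiltdeg [29.1593  1.6999] along 0.0513 off [-0.0016 -0.0005 -0.001 ]
t 19.62 tcp [ 0.5208 -0.0304  0.156 ] yaw 93.61 shift [-0.63 -0.06 -2.8 ] spin 0.0 j [-0.27  0.27  1.72  0.    1.15 -1.91] F [8.  0.9 4. ] open 0.0587
```

```bash
python3 -m pendant '[[[-0.23,0,0.33,0],[-0.2,0,0.35,0],[-0.2,0,0.35,0],[-0.2,0,0.35,0],[-0.2,0,0.35,0],[-0.2,0,0.35,0],[-0.2,0,0.35,0],[0,0,0,0],[0,0,0,0]]]'
python3 cyl.py;python3 go.py .527 -.0305 .184 93.6
```

```text
time_s: 20.75
tcp_pos: [0.5349, -0.0295, 0.1316]
tool_rot: [-0.099, 3.135, -0.001]
force: [8.4, 1.0, 4.1]
opening: 0.0588
gripper_force: 63.6
n 408 of 411 res 0.0011 ctr [ 0.5418 -0.0298  0.1506] tiltdeg [29.1085  1.1573] along 0.0232 off [-0.0017 -0.0006 -0.001 ]
t 20.8 tcp [ 0.5349 -0.0295  0.1315] yaw 93.61 shift [ 0.77 -0.06 -5.25] spin 0.0 j [-0.26  0.32  1.71  0.    1.11 -1.9 ] F [8.1 0.8 1.9] open 0.0588
```

Slow final approach to contact.

```bash
python3 -m pendant '[[[-0.07,0,0.13,0],[-0.07,0,0.13,0],[0,0,0,0],[0,0,0,0]]]'
python3 -m pendant '[[[-0.05,0,0.09,0],[-0.05,0,0.09,0],[-0.05,0,0.09,0],[0,0,0,0],[0,0,0,0]]]'
python3 cyl.py
```

```text
time_s: 21.3
tcp_pos: [0.5362, -0.0294, 0.1293]
tool_rot: [-0.099, 3.135, -0.001]
force: [6.0, 1.5, 4.8]
opening: 0.0589
gripper_force: 63.7
time_s: 21.92
tcp_pos: [0.5368, -0.0294, 0.1279]
tool_rot: [-0.099, 3.136, -0.002]
force: [-1.3, 0.8, 18.0]
opening: 0.0593
gripper_force: 64.6
n 405 of 408 res 0.001 ctr [ 0.5436 -0.0298  0.1472] tiltdeg [29.0809  1.0983] along 0.0193 off [-0.0018 -0.0006 -0.0011]
```

```bash
python3 - <<'E'
from h import *
p=cloud(load("top0.npz"));m=(abs(p[...,0]-.54)<.1)&(abs(abs(p[...,1]+.0285)-.055)<.018)&(p[...,2]<.5)
print(np.percentile(p[m][:,2],[50,90,99,100]))
E
python3 -m pendant '[[[0,0,0,0],[0,0,0,0],[0,0,0,0],[0,0,0,0]]]' -1
python3 cyl.py
```

```text
[0.02176235 0.1042192  0.10866723 0.11093448]
time_s: 22.48
tcp_pos: [0.5352, -0.0289, 0.125]
tool_rot: [0.099, -3.139, -0.001]
force: [0.8, -0.8, 0.5]
opening: 0.0853
gripper_force: 0.0
n 384 of 387 res 0.001 ctr [ 0.5438 -0.0296  0.1471] tiltdeg [29.5936  1.6219] along 0.0192 off [-0.0017 -0.0005 -0.001 ]
```

```bash
python3 -m pendant '[[[0,0,-3,0],[0,0,-5,0],[0,0,-4,0],[2.66,-4.3,0,0],[2.66,-4.3,0,0],[2.66,-4.3,0,0],[2.66,-4.3,0,0],[2.66,-4.3,0,0],[2.66,-4.3,0,0],[0,0,0,0],[0,0,0,0]]]'
python3 go.py .3925 -.297 .021 93.6
python3 - <<'E'
from cyl import *
import cyl
X=[]
for n in("scene","top"):
    c=snap(n);p=cloud(c);h=cv2.cvtColor(c["color"],cv2.COLOR_RGB2HSV)
    m=(np.linalg.norm(p-[.544,-.03,.15],axis=-1)<.06)&(h[...,0]>95)&(h[...,0]<120)&(h[...,1]>110);X.append(p[m])
    cyl.N=len(X[-1]);report(fit(X[-1],COL,np.array([.543,-.03,.148])))
c=snap("top");p=cloud(c)
print(len(p[(np.linalg.norm(p[...,:2]-[.392,-.297],axis=-1)<.03)&(p[...,2]>.049)&(p[...,2]<.064)]))
E
```

```text
time_s: 23.9
tcp_pos: [0.3926, -0.2963, 0.2453]
tool_rot: [0.098, -3.14, -0.002]
force: [1.3, 1.1, -0.7]
opening: 0.0854
gripper_force: 0.0
t 23.9 tcp [ 0.3926 -0.2963  0.2453] yaw 93.57 shift [ 1.000e-02 -9.000e-02  2.243e+01] spin -0.001 j [-0.87  0.14  1.65  0.    1.35 -2.51] F [ 1.3  1.1 -0.7] open 0.0854
n 386 of 388 res 0.0011 ctr [ 0.5437 -0.0298  0.1471] tiltdeg [28.717   1.8148] along 0.0192 off [-0.0018 -0.0007 -0.001 ]
n 483 of 492 res 0.0011 ctr [ 0.5436 -0.0285  0.1458] tiltdeg [30.1248  2.312 ] along 0.0182 off [-0.0025  0.0006 -0.0014]
103
```

```bash
python3 -m pendant '[[[0,-0.08,4.5,0],[0,0,5,0],[0,0,5,0],[0,0,4,0],[0,0,2.5,0],[0,0,1.4,0],[0,0,0,0],[0,0,0,0]]]'
python3 go.py .3925 -.297 .021 93.6
python3 -m pendant '[[[0,0,0,0],[0,0,0,0],[0,0,0,0],[0,0,0,0],[0,0,0,0],[0,0,0,0]]]' 1
python3 go.py .3925 -.297 .021 93.6
```

```text
time_s: 25.05
tcp_pos: [0.3935, -0.2979, 0.0225]
tool_rot: [-0.1, 3.139, -0.002]
force: [-0.3, 0.4, 0.7]
opening: 0.0855
gripper_force: 0.0
t 25.05 tcp [ 0.3935 -0.2979  0.0225] yaw 93.65 shift [0.1  0.09 0.15] spin 0.001 j [-0.87  0.41  1.92  0.    0.81 -2.51] F [-0.3  0.4  0.7] open 0.0855
time_s: 25.8
tcp_pos: [0.393, -0.2978, 0.0224]
tool_rot: [-0.099, 3.139, -0.001]
force: [-0.7, 0.4, 6.8]
opening: 0.0419
gripper_force: 60.4
t 25.8 tcp [ 0.393  -0.2978  0.0224] yaw 93.6 shift [0.05 0.08 0.14] spin -0.0 j [-0.88  0.41  1.92  0.    0.81 -2.51] F [-0.7  0.4  6.8] open 0.0419
```

```bash
python3 -m pendant '[[[0,0,-3,0],[0,0,-5,0],[0,0,-5,0],[0,0,-5,0],[0,0,-4,0],[-2.49,4.3,0,0],[-2.49,4.3,0,0],[-2.49,4.3,0,0],[-2.49,4.3,0,0],[-2.49,4.3,0,0],[-2.49,4.3,0,0],[0,0,0,0]]]'
python3 -m pendant '[[[0,0,0,0],[0,0,0,0]]]'
python3 go.py .526 -.0305 .206 93.6
cat > whl.py <<'E'
from cyl import *
import cyl
W=np.array([[.014,-.036],[.055,-.036],[.055,-.02],[.022,-.02],[.022,.02],[.014,.02],[.014,-.036]])
def wheel():
    T=manip.observe()["tcp_pos"];c=snap("scene");p=cloud(c);h=cv2.cvtColor(c["color"],cv2.COLOR_RGB2HSV)
    near=(np.linalg.norm(p-(T+[0,0,.012]),axis=-1)<.085)
    disc=((h[...,0]<14)|(h[...,0]>172))&(h[...,1]>90)&near
    X=p[disc];cyl.N=len(X);report(fit(X,W,T+[0,0,.015]))
if __name__=="__main__":wheel()
E
python3 whl.py
```

```text
time_s: 27.3
tcp_pos: [0.5258, -0.0271, 0.2406]
tool_rot: [0.107, -3.138, -0.003]
force: [-0.5, -0.8, -3.8]
opening: 0.0424
gripper_force: 63.0
time_s: 27.55
tcp_pos: [0.525, -0.0314, 0.2412]
tool_rot: [0.097, -3.139, 0.0]
force: [-0.2, 0.1, -4.3]
opening: 0.0421
gripper_force: 63.0
t 27.55 tcp [ 0.525  -0.0314  0.2412] yaw 93.55 shift [-0.11  0.09  3.52] spin -0.001 j [-0.27  0.21  1.58 -0.    1.36 -1.9 ] F [-0.2  0.1 -4.3] open 0.0421
n 800 of 814 res 0.001 ctr [ 0.5233 -0.0325  0.2556] tiltdeg [0.1074 0.03  ] along 0.1235 off [ 0.0299 -0.0001  0.0172]
```

```bash
python3 -m pendant '[[[-0.25,0.12,1.0,0],[0,0,1.0,0],[0,0,0.7,0],[0,0,0.3,0],[0,0,0,0],[0,0,0.3,0],[0,0,0.3,0],[0,0,0,0],[0,0,0,0]]]'
python3 whl.py; python3 go.py .526 -.0305 .206 93.6
```

```text
time_s: 28.72
tcp_pos: [0.528, -0.0291, 0.2056]
tool_rot: [-0.099, 3.14, -0.0]
force: [0.1, 0.5, -3.9]
opening: 0.0423
gripper_force: 63.0
n 761 of 778 res 0.001 ctr [ 0.5262 -0.0303  0.22  ] tiltdeg [0.1066 0.0926] along 0.0911 off [0.0166 0.0011 0.0096]
t 28.77 tcp [ 0.5281 -0.0291  0.2056] yaw 93.63 shift [ 0.22 -0.12 -0.04] spin 0.0 j [-0.27  0.24  1.63 -0.    1.28 -1.9 ] F [ 0.3  1.1 -3.6] open 0.0422
```

```bash
python3 -m pendant '[[[0.3,0,0.06,0],[0.3,0,0.06,0],[0.3,0,0.06,0],[0.3,0,0.06,0],[0.3,0,0.06,0],[0,0,0,0]]]'
python3 whl.py
python3 -m pendant '[[[0.3,0,0.1,0],[0.3,0,0.1,0],[0.3,0,0.1,0],[0,0,0,0]]]'
python3 whl.py; python3 go.py .526 -.0305 .206 93.6
```

```text
time_s: 29.52
tcp_pos: [0.5182, -0.0306, 0.206]
tool_rot: [-0.098, 3.126, -0.003]
force: [9.0, 1.7, 3.6]
opening: 0.0418
gripper_force: 60.7
n 727 of 745 res 0.001 ctr [ 0.5175 -0.0317  0.2205] tiltdeg [5.5975 0.4725] along 0.096 off [ 0.0103 -0.0001  0.006 ]
time_s: 30.08
tcp_pos: [0.5089, -0.0313, 0.2029]
tool_rot: [-0.098, 3.127, -0.003]
force: [8.8, 1.7, 3.8]
opening: 0.0424
gripper_force: 61.3
n 650 of 670 res 0.0009 ctr [ 0.5112 -0.0319  0.2178] tiltdeg [15.1575  0.8985] along 0.0967 off [ 0.0044 -0.0003  0.0025]
t 30.12 tcp [ 0.5089 -0.0313  0.2029] yaw 93.6 shift [-1.72 -0.03 -0.28] spin -0.0 j [-0.28  0.2   1.68  0.    1.25 -1.92] F [8.6 1.9 4.6] open 0.042
```

```bash
python3 -m pendant '[[[0.3,0,0.12,0],[0.3,0,0.12,0],[0.3,0,0.12,0],[0,0,0,0]]]'
python3 whl.py; python3 go.py .526 -.0305 .206 93.6
```

```text
time_s: 30.62
tcp_pos: [0.4998, -0.0318, 0.1991]
tool_rot: [-0.098, 3.128, -0.003]
force: [7.4, 2.0, 3.9]
opening: 0.0422
gripper_force: 61.2
n 542 of 560 res 0.0009 ctr [ 0.5046 -0.032   0.2149] tiltdeg [24.3045  1.526 ] along 0.0975 off [-0.0018 -0.0004 -0.001 ]
t 30.68 tcp [ 0.4998 -0.0318  0.1992] yaw 93.6 shift [-2.63 -0.04 -0.65] spin 0.0 j [-0.29  0.19  1.71  0.    1.23 -1.92] F [8.  0.9 3.7] open 0.042
```

```bash
python3 -m pendant '[[[0.3,0,0.15,0],[0.3,0,0.15,0],[0,0,0,0]]]'
python3 whl.py; python3 go.py .526 -.0305 .206 93.6
```

```text
time_s: 31.05
tcp_pos: [0.4939, -0.0322, 0.1962]
tool_rot: [-0.098, 3.127, -0.003]
force: [8.4, 1.7, 4.6]
opening: 0.0419
gripper_force: 61.3
n 454 of 463 res 0.0009 ctr [ 0.5005 -0.0324  0.2127] tiltdeg [30.2892  2.1144] along 0.0977 off [-0.0058 -0.0008 -0.0034]
t 31.1 tcp [ 0.4939 -0.0321  0.1962] yaw 93.6 shift [-3.22 -0.04 -0.94] spin -0.0 j [-0.29  0.18  1.73  0.    1.22 -1.93] F [8.2 1.4 4. ] open 0.0418
```

```bash
python3 -m pendant '[[[-0.25,0,-0.14,0],[-0.25,0,-0.14,0],[0,0,0,0],[-0.15,0,0.26,0],[-0.15,0,0.26,0],[0,0,0,0],[0,0,0,0]]]'
python3 whl.py; python3 go.py .526 -.0305 .206 93.6
```

```text
time_s: 31.98
tcp_pos: [0.4999, -0.0313, 0.1926]
tool_rot: [-0.099, 3.133, -0.002]
force: [4.9, 0.3, 8.7]
opening: 0.0421
gripper_force: 61.9
n 468 of 479 res 0.0009 ctr [ 0.5067 -0.0317  0.2091] tiltdeg [30.1366  2.1353] along 0.0914 off [-0.0027 -0.0002 -0.0016]
t 32.02 tcp [ 0.4999 -0.0314  0.1926] yaw 93.61 shift [-2.62 -0.08 -1.32] spin 0.0 j [-0.29  0.2   1.71  0.    1.22 -1.92] F [6.2 1.1 9.6] open 0.0422
```

```bash
python3 -m pendant '[[[-0.15,0,0,0],[-0.15,0,0.26,0],[-0.15,0,0.26,0],[-0.15,0,0.26,0],[0,0,0,0],[0,0,0,0]]]'
python3 whl.py; python3 go.py .526 -.0305 .206 93.6
```

```text
time_s: 32.78
tcp_pos: [0.5061, -0.0309, 0.1842]
tool_rot: [-0.099, 3.133, -0.001]
force: [8.5, 0.3, 4.0]
opening: 0.042
gripper_force: 61.4
n 477 of 501 res 0.001 ctr [ 0.5127 -0.0313  0.2005] tiltdeg [30.2183  2.1522] along 0.081 off [-0.002  -0.0002 -0.0011]
t 32.83 tcp [ 0.5061 -0.0309  0.1841] yaw 93.61 shift [-2.01 -0.09 -2.17] spin 0.0 j [-0.28  0.22  1.71  0.    1.21 -1.92] F [ 8.9 -0.3  3.9] open 0.0419
```

```bash
python3 -m pendant '[[[-0.1,0,0.17,0],[-0.1,0,0.17,0],[0,0,0,0],[0,0,0,0]]]'
python3 -m pendant '[[[-0.05,0,0.09,0],[-0.05,0,0.09,0],[0,0,0,0],[0,0,0,0]]]'
python3 whl.py
```

```text
time_s: 33.33
tcp_pos: [0.508, -0.0308, 0.1809]
tool_rot: [-0.099, 3.133, -0.001]
force: [8.2, 0.7, 5.2]
opening: 0.0418
gripper_force: 61.4
time_s: 33.83
tcp_pos: [0.509, -0.0307, 0.1792]
tool_rot: [-0.099, 3.133, -0.001]
force: [7.4, 0.8, 5.9]
opening: 0.0422
gripper_force: 61.4
n 479 of 505 res 0.001 ctr [ 0.5158 -0.0313  0.1957] tiltdeg [29.911   2.2074] along 0.0753 off [-0.0016 -0.0004 -0.001 ]
```

```bash
python3 -m pendant '[[[-0.05,0,0.09,0],[-0.05,0,0.09,0],[0,0,0,0],[0,0,0,0]]]'
python3 -m pendant '[[[-0.04,0,0.07,0],[0,0,0,0],[0,0,0,0]]]'
python3 whl.py
```

```text
time_s: 34.38
tcp_pos: [0.5091, -0.0307, 0.1791]
tool_rot: [-0.099, 3.134, -0.002]
force: [-0.6, 0.6, 20.4]
opening: 0.0421
gripper_force: 63.1
time_s: 34.75
tcp_pos: [0.5091, -0.0307, 0.1791]
tool_rot: [-0.099, 3.134, -0.003]
force: [-4.5, 0.7, 25.5]
opening: 0.0419
gripper_force: 63.8
n 478 of 504 res 0.001 ctr [ 0.5157 -0.0311  0.1956] tiltdeg [29.995   2.0699] along 0.0752 off [-0.0018 -0.0002 -0.001 ]
```

```bash
python3 -m pendant '[[[0.05,0,-0.1,0],[0,0,0,0]]]'
python3 -m pendant '[[[0,0,0,0],[0,0,0,0],[0,0,0,0],[0,0,0,0]]]' -1
python3 whl.py
python3 -m pendant '[[[0,0,-2,0],[0,0,-4,0],[0,0,-5,0],[4,0,0,0],[4,0,0,0],[0,0,0,0],[0,0,0,0],[0,0,0,0]]]'
python3 - <<'E'
from whl import *
c=snap("scene");p=cloud(c);h=cv2.cvtColor(c["color"],cv2.COLOR_RGB2HSV)
m=(np.linalg.norm(p-[.516,-.031,.19],axis=-1)<.08)&((h[...,0]<14)|(h[...,0]>172))&(h[...,1]>90)
cyl.N=m.sum();report(fit(p[m],W,np.array([.516,-.031,.194])))
t=snap("top");q=cloud(t);X=q[(np.linalg.norm(q[...,:2]-[.469,.292],axis=-1)<.025)&(q[...,2]>.115)&(q[...,2]<.14)];print(len(X),X.mean(0) if len(X) else 0)
a=cv2.resize(c["color"][110:250,190:420,::-1],None,fx=3,fy=3,interpolation=cv2.INTER_CUBIC)
cv2.imwrite("pics/end.png",a);print(manip.observe()["force"])
E
```

```text
time_s: 35.05
tcp_pos: [0.5091, -0.0307, 0.1791]
tool_rot: [-0.099, 3.133, -0.002]
force: [1.1, 0.5, 17.8]
opening: 0.0419
gripper_force: 62.7
time_s: 35.55
tcp_pos: [0.5065, -0.0304, 0.1755]
tool_rot: [0.099, -3.139, -0.001]
force: [-0.7, -0.4, 0.8]
opening: 0.0854
gripper_force: 0.0
n 487 of 504 res 0.0009 ctr [ 0.5159 -0.031   0.1956] tiltdeg [29.8994  2.1074] along 0.0751 off [-0.0016 -0.0001 -0.0009]
time_s: 36.6
tcp_pos: [0.4279, -0.0356, 0.2859]
tool_rot: [-0.099, 3.14, 0.0]
force: [-0.2, 0.4, 1.1]
opening: 0.0854
gripper_force: 0.0
n 483 of 500 res 0.0008 ctr [ 0.5158 -0.0309  0.1955] tiltdeg [29.9577  2.0851] along 0.0751 off [-0.0018 -0.     -0.001 ]
63 [0.4694 0.2929 0.1249]
[ 0.1173 -0.0516 -0.1412]
```

View pics/end.png

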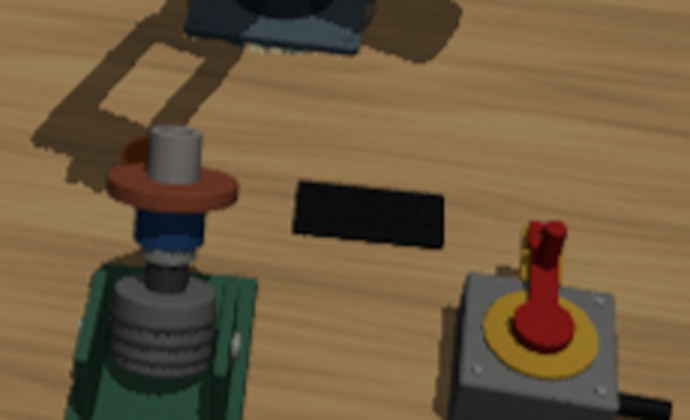

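The wheel (175,185) sits flat on the collar (170,225), and the collar sits on the flange. The handle lies over the hasp at (545,235), and nothing touches the robot.

```bash
python3 -c "
from cell import manip
print(manip.sign_off())"
```

```text
the job is handed in; nothing more can be done
None
```

I handed the job in at about 37 s of the 72 s: the handle is at off over the hasp, the collar and then the wheel are home on the spindle and released, and the jar, phone, screwdriver and pot were not touched; sign-off returned no verdict.

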